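Reload the leaning tin dispenser

TASK

Reload the leaning spring-loaded dispenser with the two flat rectangular steel tins, lids up: first the deep one, then the slim one on top of it, pressing each down along the slope until both catches snap out over it, and letting the deep tin stay caught on its own before adding the slim one. Do not shift or tip the other things standing about.

Things in the scene. Friction and masses are not known exactly. Their poses are not given: they have to be found in the camera images.
- tin_deep: Deep flat steel tin with hinged lid (kept shut, rigid block), 80 x 50 x 26 mm, about 160 g. Lies flat on the cupboard top. Origin: centre of its underside; x along the 80 mm length, y along the 50 mm width, z up through the lid. A half turn makes no difference.
- tin_slim: Slim flat steel tin with hinged lid (kept shut, rigid block), 80 x 50 x 16 mm, about 110 g; same outline as the deep tin but only 16 mm high. Lies flat on the cupboard top. Origin: centre of its underside; axes as for the deep tin.
- mouth (a point): Point on the centre line of the dispenser's shaft, in the plane of the flat undersides of its two catches. z points up and out along the shaft, which leans 25 degrees from vertical, its mouth tipped away from the robot (at zero yaw); x runs along its 83 mm inside length (from the high end, nearer the robot, to the low end), y along its 54 mm inside width. A tin is caught once its lid is below this plane; 3 to 4 mm below is enough.
- dispenser: Fixed steel dispenser, about 90 x 60 mm outside, top about 145 mm up. End walls and four corner strips (15 mm in from each end) guide the tins; the long sides are open between (55 mm), so fingers holding a tin's long sides pass outside. Walls are straight to 26 mm above the mouth point (along the shaft), then flare to 36 mm. Origin: centre of its base.
- platform (a joint): Sprung platform (78 x 46 mm plate) in the shaft: metres sunk along the shaft from its top position, where its face is 5 mm below the mouth point. Range 0 to 0.046; spring 120 N/m, 3.6 N preload. Near 0.021 with the deep tin caught, 0.037 with both.
- catch_low (a joint): Sprung catch, 16 mm wide, mid low end wall. 0 = out: nose 6 mm into the shaft, flat underside in the mouth plane, top sloping from 14 mm above it at the wall to 3 mm at the nose. Grows to 0.009 m pushed back. A tin let in rests on both slopes, underside about 10 mm above the mouth plane; pressing mid lid along the shaft (5 to 15 N) drives it past, then the catches spring out over it.
- catch_high (a joint): The same catch on the high end wall, nearer the robot: 0 = fully out, grows to 0.009 m as it is pushed back. Springs 100 N/m, 0.8 N preload.
- comb: Bystander: wooden comb, 150 x 30 x 6 mm, lying flat. Origin at the middle of its underside, x along it.
- flashlight: Bystander: red plastic flashlight lying down, 155 mm long, 46 mm across the head, 42 mm high. Origin under its middle, x along it towards the lens.
- round_tin: Bystander: round steel tin, 61 mm across, 22 mm high; not for this dispenser. Origin: centre of its underside.
- vase: Bystander: small green glass vase, 68 mm across, 125 mm high. Origin: centre of its underside, z up.
- tumbler: Bystander: steel tumbler, 72 mm across the rim, 90 mm high. Origin: centre of its underside, z up.
There are look-alikes about, which are no part of the job. What is shaped like the tin_slim but turquoise is not meant.

How it is judged:
By the outcome, as a careful person would: the job done as asked, in the order asked, and still so for the second after the job is handed in, with the robot touching nothing.
It also fails if it takes over 72 s, if anything falls off the work surface, if the arm or the gripper's body presses on something with over 40 N, if the wrist force passes 120 N, or if a joint passes its speed limit or range.

ROBOT

A 6-joint arm with a two-finger parallel gripper is mounted at the origin on the work surface. World frame = base frame: x ahead of the robot, y to its left, z up, the work surface at z = 0. Lengths are in mm, angles in degrees, forces in N, time in s.
With the tool pointing down it reaches from about 250 to 775 mm from the base axis. Payload 8.9 kg.
Tool frame: the origin (TCP) lies at the very end of the fingers, on their centre line; the grasp point (between the pads) lies 19 mm behind it; z points along the fingers, y is the direction in which the jaws open and shut (so a half turn about z gives the same grasp; the last joint's range is limited). The gripper opens to 85 mm and grips with 20 to 120 N. Pads are 22 mm wide; open, the fingers measure 114 mm over their backs; the gripper's body (76 mm by 85 mm) begins 54 mm behind the grasp point. The pads swing forward as they close: fully open they stand 13 mm farther back than shut.
Start: joints at [-73.528, 16.656, -8.789, 64.555, 0, 82.019], TCP at [217.33, -477.903, 231.305] pointing down, gripper open.
Joint ranges: [-144.48, 144.48], [-52.06, 99.96], [-74.48, 78.29], [-112.23, 115.85], [-86.99, 84.42], [-180, 180]. Speed limits (degrees/s): [127.2, 127.2, 159.86, 180, 180, 180].

INTERFACE

Orientations are given as a 3x3 rotation matrix whose columns are the frame's x, y, z axes.
In Python, from rig import monitor, imaging, bot gives the robot as it stands. The module is installed in compiled form; this text tells all that it offers.
- The arm moves only by the shell command python3 -m pendant 'ROWS' [OPENING] [FORCE]. ROWS is JSON, a list of rows, each an object of numbers: "tx", "ty", "tz": the shift along the tool's x, y, z in m; "rx", "ry", "rz": the turn, a rotation vector about the tool's x, y, z in degrees. In form: [{"tx": .., "ty": .., "tz": .., "rx": .., "ry": .., "rz": ..}, ...]. A call has exactly 8 rows; each row is the pose to reach, as a shift and turn from the pose commanded when the call began, along the tool's axes at that moment; what a row does not reach only later rows make up. A row lasts 1/10 s, in which the tool goes at most 50 mm and 8.59 degrees, less where a joint would pass 70% of its speed; a pose out of reach is approached as far as the arm can. A call with a gripper value outside its range is refused whole. OPENING is the closure, from -1 (fully open) to 1 (shut), set as the call begins (- or left out, the last holds). The fingers move at their own pace and stop on an object; FORCE is the grip in N (left out, the last holds). Time passes only in rows, so rows that repeat a pose let the fingers close, or fill a call up. It gives the time, the measured TCP pose, the force and the opening at its end, in the units of the state.
- monitor.sense(): the state, without advancing time (a new reading comes with each control period).
- imaging.read_camera(name): name is "scene" or "top"; returns a dict with "frame" (400x640x3 uint8, red, green, blue), "range_z" (400x640 float32, mm along the optical axis (not along the pixel's ray), 0 where there is no reading), "fx", "fy", "cx", "cy" (pixels), "D" ([k1, k2, p1, p2, k3] as OpenCV has them; the pictures are not rectified), "R" (3x3) and "t" (3): a world point X has camera coordinates R X + t. Camera axes: x right, y down, z forward; pixel columns grow to the right and rows downward; lengths in mm; the calibration is good to about 2 mm. A picture is of the moment at which its call begins.
- bot.job_done(): hands the job in, once; it reports no verdict.
The state is a dict: "time_s": time; "joint_pos": joint angles; "joint_vel": joint speeds; "joint_efforts": joint torques, N m; "tcp_pos": TCP position; "ee_rot": TCP orientation; "ft_force": force on the tool from outside, world axes, zero at the start; "moment": the same for the moment, N m; "width": opening from 0.0 (shut) to 1.0 (fully open).
Only numpy, scipy, OpenCV 4.12 (cv2) and the standard library are available. Lean on these libraries where they do the work, as an engineer would, in place of code of your own. Each camera call takes 0.05 s, during which the arm holds its last target.

## Working session

There is one attempt and no reset: what is moved stays moved. The work goes in short steps, Python scripts to look and compute and a shell command to move; the robot and the scene stay as the last step left them, time stands still between calls to the robot, and variables do not carry over. Pictures are saved under pics/ and viewed, and the job is handed in when it is done.

```bash
mkdir -p pics; ls; python3 - <<'E'
from rig import monitor, imaging, bot
import cv2,pickle
s=monitor.sense();print(s)
for n in("scene","top"):
    d=imaging.read_camera(n);pickle.dump(d,open(n+".pkl","wb"))
    cv2.imwrite(f"pics/{n}0.png",d["frame"][:,:,::-1])
    print(n,d["fx"],d["fy"],d["cx"],d["cy"],d["D"],d["R"],d["t"])
E
```

```text
pics
{'time_s': 0.0, 'joint_pos': array([-7.35261721e+01,  1.66877486e+01, -8.82921212e+00,  6.45564566e+01,
       -6.03101048e-04,  8.20182045e+01]), 'joint_vel': array([ 0.00279779,  0.03241851, -0.02980551, -0.03629242, -0.06435321,
        0.06041901]), 'joint_efforts': array([-2.42769274e-03, -5.37136173e+01,  3.31369007e+01,  1.59622449e-02,
       -2.77111749e-04, -9.37141095e-06]), 'tcp_pos': array([ 217.21618306, -477.48079563,  230.75511218]), 'ee_rot': array([[ 9.10282214e-01,  4.13988106e-01, -3.73462321e-04],
       [ 4.13988241e-01, -9.10281404e-01,  1.22578681e-03],
       [ 1.67505353e-04, -1.27042094e-03, -9.99999179e-01]]), 'ft_force': array([0.41121709, 0.11585775, 0.19533354]), 'moment': array([0.02526477, 0.01831423, 0.04654935]), 'width': 0.9999244948486056}
scene 366.93226204994073 366.93226204994073 318.44778456776913 196.25569891966234 [-0.03482746  0.          0.          0.          0.        ] [[ 0.02179875  0.99969969 -0.01119597]
 [ 0.83826775 -0.02437911 -0.54471354]
 [-0.54482291  0.00248886 -0.83854744]] [ -59.33326159 -379.8467771  1367.01619808]
top 429.74282005330775 429.74282005330775 310.32960876653976 196.66444806382717 [-0.09080387  0.          0.          0.          0.        ] [[ 0.01275996 -0.99984285  0.01230668]
 [-0.99535215 -0.01387563 -0.09529722]
 [ 0.09545301 -0.01103349 -0.99537279]] [  45.32924119  537.00826675 1151.6170506 ]
```

View pics/scene0.png

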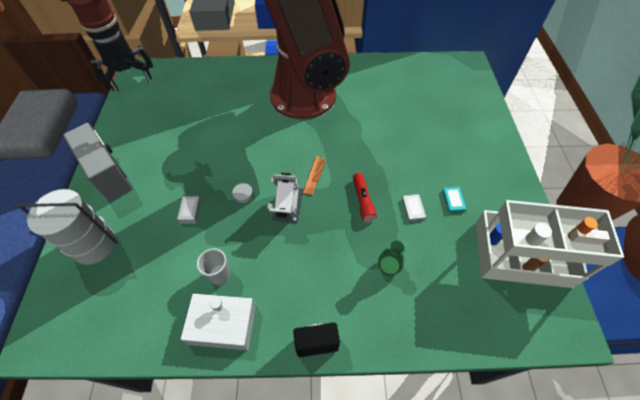

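View pics/top0.png

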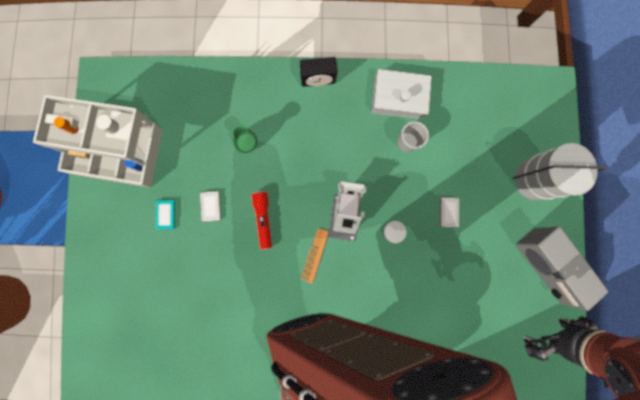

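Scene picture: candidates are a grey tin at (189,209), a white/grey tin at (414,207) and a turquoise one at (455,199), which is excluded. The round tin is at (242,192) and the dispenser at (285,197). I'll measure heights to tell deep from slim.

```bash
cat > h.py <<'E'
import numpy as np,cv2,pickle
def K(d): return np.array([[d["fx"],0,d["cx"]],[0,d["fy"],d["cy"]],[0,0,1.]])
def cloud(d):
    H,W=d["range_z"].shape
    u,v=np.meshgrid(np.arange(W),np.arange(H))
    p=cv2.undistortPoints(np.stack([u,v],-1).reshape(-1,1,2).astype(float),K(d),np.array(d["D"])).reshape(H,W,2)
    z=d["range_z"].astype(float)
    P=np.stack([p[...,0]*z,p[...,1]*z,z],-1)
    return (P-np.array(d["t"]))@np.array(d["R"])   # R^T(P-t)
def ray(d,uv,zplane):
    p=cv2.undistortPoints(np.array(uv,float).reshape(-1,1,2),K(d),np.array(d["D"])).reshape(-1,2)
    R=np.array(d["R"]);t=np.array(d["t"])
    c=-R.T@t; dr=np.c_[p,np.ones(len(p))]@R
    s=(zplane-c[2])/dr[:,2]
    return c+dr*s[:,None]
def proj(d,X):
    r,_=cv2.Rodrigues(np.array(d["R"]))
    return cv2.projectPoints(np.array(X,float).reshape(-1,1,3),r,np.array(d["t"]),K(d),np.array(d["D"]))[0].reshape(-1,2)
def load(n): return pickle.load(open(n+".pkl","rb"))
E
python3 - <<'E'
from h import *
boxes={"scene":{"A":(170,190,208,230),"B":(398,188,432,226),"C":(438,180,472,218),"round":(228,180,256,206)},
"top":{"A":(432,188,468,234),"B":(192,184,228,228),"C":(148,194,182,236),"round":(380,216,410,248)}}
for n in boxes:
    d=load(n);P=cloud(d);f=d["frame"]
    hsv=cv2.cvtColor(f,cv2.COLOR_RGB2HSV)
    for k,(a,b,c,e) in boxes[n].items():
        z=P[b:e,a:c,2];q=P[b:e,a:c]
        tab=np.median(z[z<np.percentile(z,40)])
        m=(q[...,2]>tab+9)
        pts=q[m]
        zt=np.median(pts[:,2])
        top=pts[np.abs(pts[:,2]-zt)<4]
        r=cv2.minAreaRect(top[:,:2].astype(np.float32))
        print(n,k,"table",tab.round(1),"top",zt.round(1),"n",len(pts),r)
    # crops
    for k,(a,b,c,e) in boxes[n].items():
        pass
    ims=[cv2.resize(f[b-8:e+8,a-8:c+8],(200,200),interpolation=cv2.INTER_CUBIC) for a,b,c,e in boxes[n].values()]
    bb={"scene":(255,160,315,230),"top":(320,170,380,245)}[n]
    a,b,c,e=bb
    cv2.imwrite(f"pics/crop_{n}.png",np.hstack(ims)[:,:,::-1])
    cv2.imwrite(f"pics/disp_{n}.png",cv2.resize(f[b:e,a:c],None,fx=8,fy=8,interpolation=cv2.INTER_CUBIC)[:,:,::-1])
E
```

```text
scene A table -1.0 top 25.5 n 468 ((500.6405944824219, -334.4255676269531), (49.81557083129883, 79.91153717041016), 89.03128051757812)
scene B table -1.4 top 15.6 n 432 ((508.3586730957031, 330.28173828125), (80.69888305664062, 51.366519927978516), 4.363327503204346)
scene C table -1.4 top 15.5 n 421 ((482.6457824707031, 453.6268615722656), (82.72367095947266, 51.72626876831055), 1.1432318687438965)
scene round table -0.8 top 21.6 n 295 ((445.0909729003906, -181.50494384765625), (60.65704345703125, 56.78213119506836), 85.69681549072266)
top A table -1.3 top 25.7 n 562 ((499.3009338378906, -333.80523681640625), (49.392086029052734, 78.57971954345703), 89.64888000488281)
top B table -1.4 top 15.8 n 538 ((508.2638244628906, 330.3609924316406), (80.28350067138672, 49.65886688232422), 4.4617486000061035)
top C table -1.2 top 15.7 n 542 ((482.343505859375, 456.13037109375), (80.75535583496094, 49.82514190673828), 1.4263890981674194)
top round table -1.2 top 21.7 n 372 ((444.0014953613281, -181.35182189941406), (56.15359878540039, 58.307315826416016), 86.18514251708984)
```

View pics/crop_scene.png

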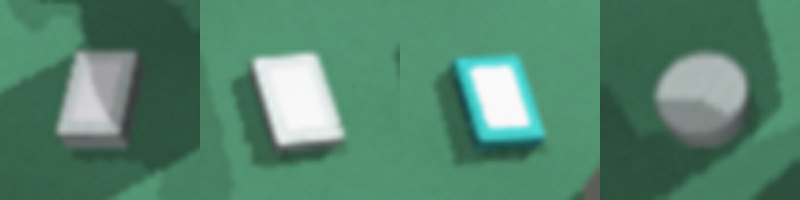

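View pics/disp_scene.png

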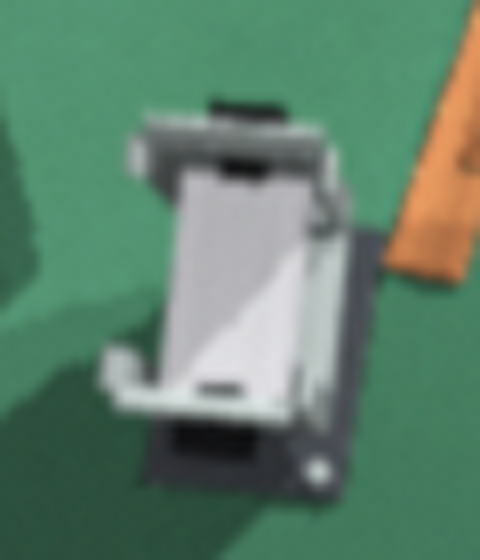

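View pics/disp_top.png

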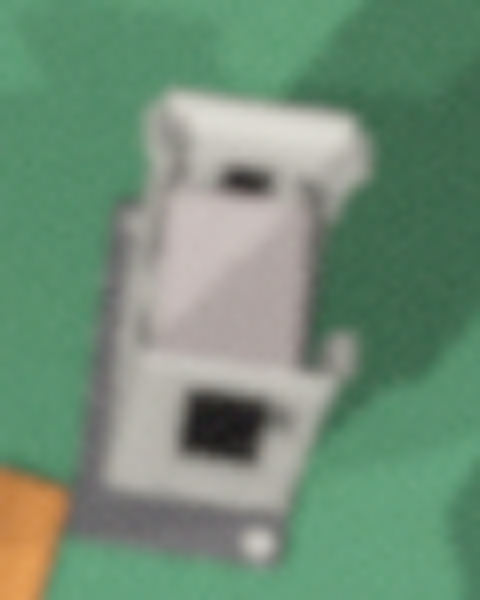

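Crops confirm it: the grey tin at scene (189,209) is 26 mm high, so it is deep. The plain white-lidded one at (414,207) is 16 mm high, so it is slim. The rimmed turquoise one at (455,199) is the decoy. Next is the dispenser pose.

```bash
cat > disp.py <<'E'
from h import *
def rot(yaw,lean=25):
    y=np.radians(yaw);l=np.radians(lean)
    Rz=np.array([[np.cos(y),-np.sin(y),0],[np.sin(y),np.cos(y),0],[0,0,1]])
    Ry=np.array([[np.cos(l),0,np.sin(l)],[0,1,0],[-np.sin(l),0,np.cos(l)]])
    return Rz@Ry
E
python3 - <<'E'
from disp import *
for n,(a,b,c,e),(pa,pb,pc,pe) in (("scene",(255,165,306,230),(278,184,291,208)),("top",(328,175,372,245),(342,196,355,213))):
    d=load(n);P=cloud(d)
    q=P[pb:pe,pa:pc].reshape(-1,3)
    m=q.mean(0);U,S,V=np.linalg.svd(q-m)
    nn=V[2]*np.sign(V[2][2]); dd=(q-m)@nn
    q2=q[abs(dd)<2.0];m=q2.mean(0);nn=np.linalg.svd(q2-m)[2][2];nn*=np.sign(nn[2])
    print(n,"plate centroid",m,"n",nn,"lean",np.degrees(np.arccos(nn[2])),"yaw",np.degrees(np.arctan2(nn[1],nn[0])),len(q2),dd.std())
    q=P[b:e,a:c].reshape(-1,3); q=q[(q[:,2]>20)]
    # base plate / everything
    print(q.min(0),q.max(0))
    # height map
    hm=P[b:e,a:c,2]; 
    np.set_printoptions(linewidth=250)
    print(hm[::3,::2].round(0).astype(int))
E
```

```text
scene plate centroid [584.85500142 -33.20034524 207.58431355] n [ 0.02924859 -0.9955534   0.08954294] lean 84.86268640022098 yaw -88.31717810478733 28 10.271395705330603
[447.69792818 -88.35024308  20.53242381] [1064.48842995   46.65280828  938.73595531]
[[  3   0   1   1  -5  -1   2   0  -3   3   6  -2   0  -1  -2   1  -1  -1  -1  -1  -3  -2  -1   0   2  -3]
 [  2  -2  -2   2   0   0   1  -2   0   0   2  -1  -3   1   0   1  -1  -1   3   3  -1  -2   1   3  -1  -1]
 [  0  -2   0   0  -2  -2   1   0  -3  -1   1   0   3  -3   0   3   0   1  -3   0   3  -1   1   0   1   0]
 [ -1   1   1   3   1   2  -3   2  -3  -1   1   1   0 131 127 129 129 128   1   0   0   0   0   3   0  -1]
 [ -3   1   1   0   0   0  -3  -1 138 136 136 139 141 136 137 139 138 140 140 140  -1   2   0   0  -3  -3]
 [  3  -1   1   1  -1   0   1  -2 139 132 114 105 104 108 118 117 117 117 121 124 137   0   3  -5   0   0]
 [ -1  -2  -2  -1   2  -1   0   3  -2   2 110  82 100 101  98 101 101 100 101 103 136  87  -3  -1  -3   1]
 [ -1  -2   1  -3  -2  -1   1   1  -2   1   0  96  97  98  98  96  97 100  98  93  96  78  -1  -
[... 3774 characters left out ...]
   -2    0   -1    2]
 [   0    4    8   58   60   64   66   65   66   66   72   65   72   79   74   -3   -1   -1    1   -2   -5   -3]
 [   7    6    4    4    5    3   10    5   11    3   54   52   56   57    4    6    3    5    1    1   -3   -1]
 [   2    3   11    7    5    4    6    4    4    3   10    7    9   10    2   -3    3    1    3   -3    3    4]
 [  -2   -2   -1   -6    1    4    9    6    0    6    3    6    7    6    0    1    0   -3    2    0    4   -2]
 [   2    0   -1    3   -1    3    0    2    3   -4    3    2    2    5   -3    1    1   -1   -8   -1   -1   -1]
 [  -2   -1    3   -1   -2   -4    3    6   -2    5    0   -4   -2    0   -1    1   -2   -1    0    3   -1   -2]]
```

```bash
cat >> disp.py <<'E'
def rplane(q,tol=4):
    best=None;rng=np.random.default_rng(0)
    for i in range(300):
        s=q[rng.choice(len(q),3,False)];n=np.cross(s[1]-s[0],s[2]-s[0])
        if np.linalg.norm(n)<1:continue
        n/=np.linalg.norm(n);k=abs((q-s[0])@n)<tol
        if best is None or k.sum()>best.sum():best=k
    q=q[best];m=q.mean(0);n=np.linalg.svd(q-m)[2][2]
    return m,n*np.sign(n[2]),len(q),((q-m)@n).std()
E
python3 - <<'E'
from disp import *
np.set_printoptions(precision=3,suppress=True)
ang=lambda n:(np.degrees(np.arccos(n[2])).round(2),np.degrees(np.arctan2(n[1],n[0])).round(2))
S=load("scene");T=load("top");PS=cloud(S);PT=cloud(T)
for nm,P,(a,b,c,e) in (("plateS",PS,(278,184,291,208)),("plateT",PT,(342,196,355,213))):
    m,n,k,s=rplane(P[b:e,a:c].reshape(-1,3));print(nm,m,n,ang(n),k,s)
# high end wall outer, top view
P=PT; q=P[214:236,334:358].reshape(-1,3); q=q[(q[:,2]>50)&(q[:,2]<135)]
m,n,k,s=rplane(q,3);print("highwall",m,n,ang(n),k,s)
A=np.r_[PS[165:230,255:306].reshape(-1,3),PT[175:245,328:372].reshape(-1,3)]
A=A[(A[:,2]>15)&(A[:,2]<160)]
np.save("A.npy",A)
E
```

```text
plateS [504.637 -46.354  85.577] [ 0.421 -0.062  0.905] (np.float64(25.18), np.float64(-8.37)) 300 1.7398670401172214
plateT [513.24  -45.366  81.921] [ 0.444 -0.061  0.894] (np.float64(26.6), np.float64(-7.83)) 217 1.6257239881620373
highwall [459.891 -37.796  91.306] [-0.9    0.116  0.421] (np.float64(65.13), np.float64(172.67)) 264 1.0478606030137234
```

```bash
python3 - <<'E'
from disp import *
np.set_printoptions(precision=2,suppress=True,linewidth=200)
R=rot(-7.5)
S=load("scene");T=load("top")
for nm,P,(a,b,c,e) in (("S",cloud(S),(255,165,306,230)),("T",cloud(T),(328,175,372,245))):
    A=P[b:e,a:c].reshape(-1,3);A=A[(A[:,2]>12)&(A[:,2]<160)]
    B=A@R
    z0=np.median(B[(abs(B[:,0]-(np.array([508,-45.8,83])@R)[0])<20)&(abs(B[:,1]-(np.array([508,-45.8,83])@R)[1])<15),2])
    print(nm,"plate z",z0)
    up=B[(B[:,2]>z0+8)]
    print("above: x",np.percentile(up[:,0],[1,3,10,50,90,97,99]),"y",np.percentile(up[:,1],[1,3,97,99]),"zmax",np.percentile(up[:,2],[97,99])-z0)
    c0=np.array([np.median(up[:,0]),np.median(up[:,1]),z0])
    # y extents of plate-plane points
    pl=B[abs(B[:,2]-z0)<4];print("plate x",np.percentile(pl[:,0],[2,5,95,98]),"y",np.percentile(pl[:,1],[2,5,95,98]))
    h,ex=np.histogram(up[:,0],np.arange(np.floor(up[:,0].min()),up[:,0].max(),2));print(ex[0],h)
    h,ex=np.histogram(up[:,1],np.arange(np.floor(up[:,1].min()),up[:,1].max(),2));print(ex[0],h)
    q=B[(B[:,2]<z0-8)];h,ex=np.histogram(q[:,0],30);print("below x",ex[[0,-1]],h)
    h,ex=np.histogram(q[:,1],np.arange(np.floor(q[:,1].min()),q[:,1].max(),2));print(ex[0],h)
E
```

```text
S plate z 291.4342841214699
above: x [363.21 365.04 374.12 391.34 475.31 481.5  482.97] y [-14.25 -13.    52.29  54.46] zmax [42.89 43.48]
plate x [385.23 387.29 456.21 459.52] y [-3.52 -1.83 41.4  42.83]
362.0 [ 7  6  7  5  0  9 18 20 22 41 13  9  7  7  6  8  0  0  0  0  0  0  0  0  0  0  0  0  0  0  0  0  0  0  0  0  0  0  0  0  0  0  0  0  1  1  7  7 12  5  9 16 13 16 22 12  7  9  9  7]
-16.0 [ 4  9 10 14 25  5  4  6  7  5  5 11 11 11 12 15 16 10 13 19 10 13 13 13 11  7  7  6  5  6  6 10  8  8  6]
below x [378.84 467.66] [11  5  5  6  5  7  4  6  4  6  3  5  7  4  7  2  4  7  4  6  4  7  2  3  2  1  4  2  3 13]
-9.0 [ 9  0  2  0  1  1  1  0  0  0  0  0  0  0  0  0  0  0  1  2  0  2  8 16 15 12 15 17 12]
T plate z 291.98335754828156
above: x [362.67 363.32 369.47 455.29 468.83 471.21 472.58] y [-13.38 -11.69  51.97  54.03] zmax [42.56 44.06]
plate x [378.29 380.33 463.37 465.85] y [-4.68 -1.89 42.06 43.32]
361.0 [12 19  7 10  7  8 23 17 46 45  8  1  7  5  7  4  2  1  0  0  0  0  0  0  0  0  0  0  0  0  0  0  0  0  0  0  0  0  0  0  0  0  0  0  0  8 11  6 10  8 16 59 62 44 27 14  3]
-16.0 [ 2 11 11 18 23 12 14 11 11 12  9 16 15 17 20 19 17 14 21 18 16 15 18 15 16 11 12 13 10 12 12 11 18 13  9]
below x [376.5  468.72] [99 56  3  1  2  1  0  0  2  1  0  2  0  1  1  2  1  1  2  0  3  2  4  2 10 16  5  5 15  7]
-11.0 [ 9 11 14  5  8  7  7  3  5  3  5  2  3  4  3  3  3  4  4  4  3  4  8  7  5 16 15 18 13 18]
```

```bash
python3 - <<'E'
from disp import *
np.set_printoptions(precision=1,suppress=True,linewidth=200)
R=rot(-7.5)
S=load("scene");T=load("top")
for nm,P,(a,b,c,e) in (("S",cloud(S),(255,165,306,230)),("T",cloud(T),(328,175,372,245))):
    A=P[b:e,a:c].reshape(-1,3);A=A[(A[:,2]>12)&(A[:,2]<160)]
    B=A@R; B=B-np.array([423,20.1,296.7])
    for lo in range(-40,44,4):
        k=(B[:,2]>=lo)&(B[:,2]<lo+4)
        o=k&(abs(B[:,1])>11)&(abs(B[:,1])<24)
        hx=np.sort(B[o&(B[:,0]<-30),0]);lx=np.sort(B[o&(B[:,0]>30),0])
        py=np.sort(B[k&(B[:,1]>20)&(abs(B[:,0])>24),1]);ny=np.sort(B[k&(B[:,1]<-20)&(abs(B[:,0])>24),1])
        g=lambda v: "-" if len(v)<3 else f"[{v[0]:.0f} {np.median(v):.1f} {v[-1]:.0f}]{len(v)}"
        print(nm,lo,"high",g(hx),"low",g(lx),"| +y",g(py),"-y",g(ny))
E
```

```text
S -40 high - low - | +y - -y -
S -36 high - low - | +y - -y -
S -32 high - low - | +y [21 29.7 30]5 -y -
S -28 high - low - | +y [27 29.5 30]4 -y -
S -24 high - low - | +y [28 29.5 30]5 -y [-29 -27.6 -27]4
S -20 high [-42 -42.0 -42]5 low - | +y - -y -
S -16 high - low - | +y - -y -
S -12 high - low - | +y [21 29.4 30]4 -y [-28 -27.6 -21]3
S -8 high [-42 -34.1 -31]19 low [30 33.5 37]16 | +y [20 21.8 30]6 -y [-28 -22.7 -20]15
S -4 high [-42 -39.3 -31]8 low [31 34.3 37]9 | +y [20 22.3 30]5 -y [-28 -24.2 -21]7
S 0 high [-42 -41.7 -42]3 low - | +y - -y -
S 4 high - low - | +y - -y -
S 8 high - low - | +y - -y [-28 -27.4 -22]7
S 12 high [-58 -41.9 -41]7 low - | +y - -y [-29 -26.6 -24]3
S 16 high [-59 -48.2 -41]4 low [50 55.6 60]7 | +y [21 26.5 30]4 -y -
S 20 high - low - | +y - -y [-28 -27.3 -25]4
S 24 high [-45 -42.5 -42]7 low - | +y [22 27.5 30]8 -y [-32 -27.5 -22]8
S 28 high [-50 -44.0 -41]8 low [42 43.1 48]11 | +y [20 27.3 31]8 -y [-31 -27.8 -22]15
S 32 high [-49 -46.4 -43]13 low [45 46.2 49]12 | +y [21 31.1 35]27 -y [-36 -31.1 -21]28
S 36 high [-49 -48.0 -46]8 low [46 49.0 50]6 | +y [
[... 969 characters left out ...]
6 -24.6 -23]4
T 8 high [-59 -44.7 -43]9 low [41 41.7 43]6 | +y [23 25.4 30]7 -y [-28 -27.4 -21]5
T 12 high [-58 -44.5 -43]13 low [40 41.6 44]10 | +y [20 25.8 30]10 -y [-28 -25.6 -20]6
T 16 high [-60 -44.9 -42]15 low [41 41.7 43]9 | +y [21 21.4 28]7 -y [-30 -26.9 -21]9
T 20 high [-45 -43.5 -43]8 low [41 42.2 44]10 | +y [24 27.1 30]3 -y [-29 -24.9 -20]10
T 24 high - low [41 43.9 49]13 | +y [22 24.7 29]5 -y [-29 -27.3 -22]9
T 28 high - low [40 44.8 49]11 | +y [21 28.3 30]17 -y [-32 -29.2 -21]18
T 32 high [-49 -48.0 -47]4 low [42 46.2 50]15 | +y [21 30.1 34]20 -y [-35 -31.0 -20]28
T 36 high [-50 -48.5 -47]10 low [44 47.5 48]9 | +y [21 32.5 36]17 -y [-34 -28.3 -21]11
T 40 high - low - | +y - -y -
```

```bash
cat >> disp.py <<'E'
from scipy.spatial.transform import Rotation as Rn
RS=rot(-7.5); M=RS@np.array([423,20.1,296.7])
RD=RS@np.diag([-1,1,-1.])          # tool at dispenser
def Rt(yaw):  # tool down; tool x at yaw+180, for tin long axis yaw
    y=np.radians(yaw); return np.array([[-np.cos(y),-np.sin(y),0],[-np.sin(y),np.cos(y),0],[0,0,-1.]])
def go(pos,R):
    from rig import monitor
    s=monitor.sense();C=np.array(s["ee_rot"]);p=np.array(s["tcp_pos"])
    t=C.T@(np.array(pos)-p)/1000; r=Rn.from_matrix(C.T@R).as_rotvec(degrees=True)
    print("t",t.round(4),"r",r.round(2))
def rep():
    from rig import monitor
    s=monitor.sense();p=np.array(s["tcp_pos"])
    print("time",round(s["time_s"],2),"tcp",p.round(1),"F",s["ft_force"].round(1),"w",round(s["width"],3),"q",s["joint_pos"].round(1))
    print("shaft:",(RS.T@(p-M)).round(1),"tool z",s["ee_rot"][:,2].round(3),"rot err to RD",Rn.from_matrix(s["ee_rot"].T@RD).as_rotvec(degrees=True).round(2))
E
python3 - <<'E'
from disp import *
np.set_printoptions(suppress=True)
print(M,RD)
rep();go([500,-334.1,120],Rt(-0.7))
E
```

```text
[507.03010459 -46.47833751  90.1339957 ] [[-0.8985542   0.13052619 -0.4190027 ]
 [ 0.1182969   0.99144486  0.05516275]
 [ 0.42261826  0.         -0.90630779]]
time 0.1 tcp [ 217.2 -477.5  230.8] F [ 0.5 -0.6 -0.2] w 1.001 q [-73.5  16.7  -8.8  64.6   0.   82. ]
shaft: [-268.9 -465.2   29.8] tool z [-0.     0.001 -1.   ] rot err to RD [  32.14    9.12 -145.01]
t [ 0.3168 -0.0134  0.1109] r [  -0.01   -0.09 -154.85]
```

```bash
python3 -m pendant '[{"tx":0.04,"rz":-8.4},{"tx":0.08,"ty":-0.002,"rz":-16.8},{"tx":0.12,"ty":-0.004,"rz":-25.2},{"tx":0.16,"ty":-0.006,"rz":-33.6},{"tx":0.2,"ty":-0.008,"rz":-42},{"tx":0.24,"ty":-0.01,"rz":-50.4},{"tx":0.28,"ty":-0.012,"rz":-58.8},{"tx":0.317,"ty":-0.013,"rz":-67}]' -1 60; python3 -c "
from disp import *
rep();go([500,-334.1,60],Rt(-0.7))"
```

```text
time 0.1 tcp [ 217.2 -477.5  230.8] F [ 0.5 -0.6 -0.2] w 1.001 q [-73.5  16.7  -8.8  64.6   0.   82. ]
shaft: [-268.9 -465.2   29.8] tool z [-0.     0.001 -1.   ] rot err to RD [  32.14    9.12 -145.01]
t [ 0.3168 -0.0133  0.1709] r [-1.0000e-02 -9.0000e-02 -1.5485e+02]invalid input at $[0]: expected keys tx, ty, tz, rx, ry, rz
```

```bash
python3 -m pendant '[{"tx":0.04,"ty":0,"tz":0,"rx":0,"ry":0,"rz":-8.4},{"tx":0.08,"ty":-0.002,"tz":0,"rx":0,"ry":0,"rz":-16.8},{"tx":0.12,"ty":-0.004,"tz":0,"rx":0,"ry":0,"rz":-25.2},{"tx":0.16,"ty":-0.006,"tz":0,"rx":0,"ry":0,"rz":-33.6},{"tx":0.2,"ty":-0.008,"tz":0,"rx":0,"ry":0,"rz":-42},{"tx":0.24,"ty":-0.01,"tz":0,"rx":0,"ry":0,"rz":-50.4},{"tx":0.28,"ty":-0.012,"tz":0,"rx":0,"ry":0,"rz":-58.8},{"tx":0.317,"ty":-0.013,"tz":0,"rx":0,"ry":0,"rz":-67}]' -1 60; python3 -c "
from disp import *
rep();go([500,-334.1,60],Rt(-0.7))"
```

```text
time_s: 0.9
tcp_pos: [501.9, -333.5, 231.0]
ee_rot: [[-0.032, 0.999, -0.0], [0.999, 0.032, 0.0], [0.0, -0.0, -1.0]]
ft_force: [-0.6, -1.8, 0.6]
width: 1.006
time 0.9 tcp [ 501.9 -333.5  231. ] F [-0.6 -1.8  0.6] w 1.006 q [-40.6  25.3   3.9  68.7   0.   47.6]
shaft: [ -30.2 -285.3  141.3] tool z [-0.  0. -1.] rot err to RD [ 17.58  20.67 -79.3 ]
t [-0.0006 -0.0018  0.171 ] r [ 0.000e+00 -4.000e-02 -8.748e+01]
```

```bash
python3 -m pendant '[{"tx":0,"ty":-0.001,"tz":0.01,"rx":0,"ry":0,"rz":-8.5},{"tx":0,"ty":-0.002,"tz":0.02,"rx":0,"ry":0,"rz":-17},{"tx":0,"ty":-0.002,"tz":0.03,"rx":0,"ry":0,"rz":-25.5},{"tx":0,"ty":-0.002,"tz":0.045,"rx":0,"ry":0,"rz":-34},{"tx":0,"ty":-0.002,"tz":0.06,"rx":0,"ry":0,"rz":-42.5},{"tx":0,"ty":-0.002,"tz":0.075,"rx":0,"ry":0,"rz":-51},{"tx":0,"ty":-0.002,"tz":0.09,"rx":0,"ry":0,"rz":-59.5},{"tx":-0.001,"ty":-0.002,"tz":0.1,"rx":0,"ry":0,"rz":-68}]' >/dev/null; python3 -c "
from disp import *
rep();go([500,-334.1,3],Rt(-0.7))"
```

```text
time 1.7 tcp [ 498.  -335.3  129.8] F [ 0.5 -0.4 -0.3] w 1.003 q [-40.9  28.9  -6.   55.3   0.  -20.7]
shaft: [   9.2 -287.5   48.1] tool z [-0.001  0.001 -1.   ] rot err to RD [  2.82  24.8  -12.48]
t [-0.0017  0.0017  0.1268] r [  0.06  -0.1  -19.49]
```

```bash
python3 - <<'E'
from disp import *
from rig import imaging
for n,(a,b,c,e) in (("scene",(150,120,250,250)),("top",(390,150,510,260))):
    d=imaging.read_camera(n);cv2.imwrite(f"pics/g1_{n}.png",cv2.resize(d["frame"][b:e,a:c],None,fx=4,fy=4,interpolation=cv2.INTER_CUBIC)[:,:,::-1])
E
python3 -m pendant '[{"tx":-0.001,"ty":0.001,"tz":0.01,"rx":0,"ry":0,"rz":-8},{"tx":-0.002,"ty":0.002,"tz":0.02,"rx":0,"ry":0,"rz":-16},{"tx":-0.002,"ty":0.002,"tz":0.03,"rx":0,"ry":0,"rz":-19.5},{"tx":-0.002,"ty":0.002,"tz":0.045,"rx":0,"ry":0,"rz":-19.5},{"tx":-0.002,"ty":0.002,"tz":0.06,"rx":0,"ry":0,"rz":-19.5},{"tx":-0.002,"ty":0.002,"tz":0.07,"rx":0,"ry":0,"rz":-19.5},{"tx":-0.002,"ty":0.002,"tz":0.075,"rx":0,"ry":0,"rz":-19.5},{"tx":-0.002,"ty":0.002,"tz":0.075,"rx":0,"ry":0,"rz":-19.5}]' >/dev/null; python3 - <<'E'
from disp import *
rep();go([500,-334.1,3],Rt(-0.7))
from rig import imaging
o=[]
for n,(a,b,c,e) in (("scene",(150,130,250,230)),("top",(400,160,500,260))):
    d=imaging.read_camera(n);o.append(cv2.resize(d["frame"][b:e,a:c],None,fx=4,fy=4,interpolation=cv2.INTER_CUBIC)[:,:,::-1])
cv2.imwrite("pics/g2.png",np.hstack(o))
E
```

```text
time 2.6 tcp [ 500.9 -334.5   56. ] F [-0.1  0.   0.6] w 1.002 q [-40.7  33.2 -10.8  46.    0.  -39.6]
shaft: [  43.  -286.4  -17.6] tool z [-0.001  0.001 -1.   ] rot err to RD [-1.36 24.94  6.27]
t [0.0009 0.0004 0.053 ] r [ 0.03 -0.03 -0.43]
```

View pics/g2.png

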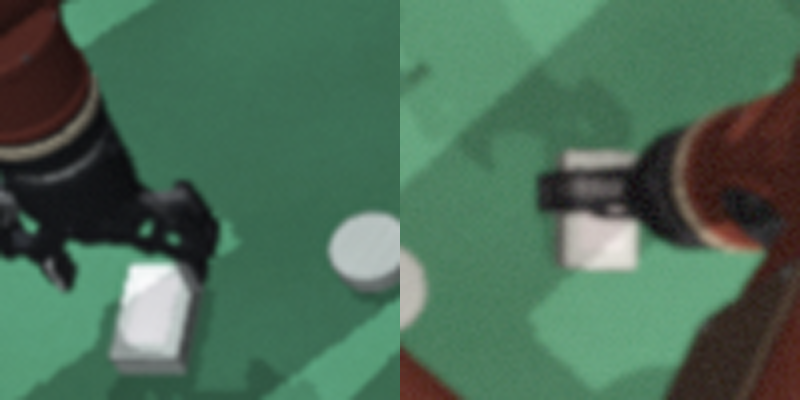

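The jaws straddle the grey deep tin (scene crop about (155,310), top crop about (600,210)), so I descend and grip.

```bash
python3 -m pendant '[{"tx":0.001,"ty":0,"tz":0.012,"rx":0,"ry":0,"rz":-0.4},{"tx":0.001,"ty":0,"tz":0.025,"rx":0,"ry":0,"rz":-0.4},{"tx":0.001,"ty":0,"tz":0.038,"rx":0,"ry":0,"rz":-0.4},{"tx":0.001,"ty":0,"tz":0.047,"rx":0,"ry":0,"rz":-0.4},{"tx":0.001,"ty":0,"tz":0.051,"rx":0,"ry":0,"rz":-0.4},{"tx":0.001,"ty":0,"tz":0.052,"rx":0,"ry":0,"rz":-0.4},{"tx":0.001,"ty":0,"tz":0.052,"rx":0,"ry":0,"rz":-0.4},{"tx":0.001,"ty":0,"tz":0.052,"rx":0,"ry":0,"rz":-0.4}]' >/dev/null; python3 -c "
from disp import *
rep()"
python3 -m pendant '[{"tx":0,"ty":0,"tz":0,"rx":0,"ry":0,"rz":0},{"tx":0,"ty":0,"tz":0,"rx":0,"ry":0,"rz":0},{"tx":0,"ty":0,"tz":0,"rx":0,"ry":0,"rz":0},{"tx":0,"ty":0,"tz":0,"rx":0,"ry":0,"rz":0},{"tx":0,"ty":0,"tz":0,"rx":0,"ry":0,"rz":0},{"tx":0,"ty":0,"tz":0,"rx":0,"ry":0,"rz":0},{"tx":0,"ty":0,"tz":0,"rx":0,"ry":0,"rz":0},{"tx":0,"ty":0,"tz":0,"rx":0,"ry":0,"rz":0}]' 1 60 ; python3 -c "
from disp import *
rep()"
```

```text
time 3.5 tcp [ 500.4 -335.     4.7] F [-0.1  0.2  0.5] w 1.003 q [-40.7  36.7 -13.5  39.7   0.  -40.1]
shaft: [  64.3 -286.9  -64.2] tool z [ 0.001 -0.001 -1.   ] rot err to RD [-1.52 25.01  6.74]
time_s: 4.3
tcp_pos: [500.4, -334.9, 4.9]
ee_rot: [[-1.0, 0.011, 0.001], [0.011, 1.0, -0.001], [-0.001, -0.001, -1.0]]
ft_force: [-1.2, 0.5, 5.7]
width: 0.573
time 4.3 tcp [ 500.4 -334.9    4.9] F [-1.2  0.5  5.7] w 0.573 q [-40.7  36.7 -13.5  39.7   0.  -40.1]
shaft: [  64.2 -286.8  -64.1] tool z [ 0.001 -0.001 -1.   ] rot err to RD [-1.52 25.01  6.74]
```

```bash
python3 -m pendant '[{"tx":0,"ty":0,"tz":-0.01,"rx":0,"ry":0,"rz":0},{"tx":0,"ty":0,"tz":-0.035,"rx":0,"ry":0,"rz":0},{"tx":0,"ty":0,"tz":-0.065,"rx":0,"ry":0,"rz":0},{"tx":0,"ty":0,"tz":-0.095,"rx":0,"ry":0,"rz":0},{"tx":0,"ty":0,"tz":-0.125,"rx":0,"ry":0,"rz":0},{"tx":0,"ty":0,"tz":-0.155,"rx":0,"ry":0,"rz":0},{"tx":0,"ty":0,"tz":-0.18,"rx":0,"ry":0,"rz":0},{"tx":0,"ty":0,"tz":-0.2,"rx":0,"ry":0,"rz":0}]' >/dev/null; python3 -c "
from disp import *
rep();go(M+RS@[0,0,110],RD)"
```

```text
time 5.1 tcp [ 500.2 -334.8  206.6] F [-0.1 -0.4 -0.5] w 0.57 q [-40.8  25.8   1.   65.2  -0.  -40.1]
shaft: [ -21.2 -286.7  118.6] tool z [ 0.001 -0.001 -1.   ] rot err to RD [-1.54 25.03  6.73]
t [-0.0497  0.2828  0.0165] r [-1.54 25.03  6.73]
```

```bash
python3 -m pendant '[{"tx":-0.007,"ty":0.035,"tz":0,"rx":-0.2,"ry":3.1,"rz":0.8},{"tx":-0.014,"ty":0.07,"tz":0,"rx":-0.4,"ry":6.3,"rz":1.7},{"tx":-0.021,"ty":0.106,"tz":0,"rx":-0.6,"ry":9.4,"rz":2.5},{"tx":-0.028,"ty":0.141,"tz":0,"rx":-0.8,"ry":12.5,"rz":3.4},{"tx":-0.035,"ty":0.177,"tz":0.005,"rx":-1,"ry":15.6,"rz":4.2},{"tx":-0.04,"ty":0.212,"tz":0.01,"rx":-1.2,"ry":18.8,"rz":5},{"tx":-0.045,"ty":0.247,"tz":0.014,"rx":-1.4,"ry":21.9,"rz":5.9},{"tx":-0.05,"ty":0.283,"tz":0.0165,"rx":-1.5,"ry":25,"rz":6.7}]' >/dev/null; python3 - <<'E'
from disp import *
rep();go(M+RS@[0,0,70],RD)
E
```

```text
time 5.9 tcp [553.3 -50.9 188.1] F [ 1.1 -1.1 -2. ] w 0.568 q [-11.7  44.4  24.9  95.5  -1.8  -3.8]
shaft: [  0.7   1.7 108.4] tool z [-0.421  0.055 -0.905] rot err to RD [-0.02 -0.15 -0.01]
t [ 0.0006 -0.0016  0.0384] r [-0.02 -0.15 -0.01]
```

```bash
python3 -m pendant '[{"tx":0,"ty":0,"tz":0.008,"rx":0,"ry":-0.1,"rz":0},{"tx":0,"ty":0,"tz":0.016,"rx":0,"ry":-0.1,"rz":0},{"tx":0,"ty":0,"tz":0.024,"rx":0,"ry":-0.1,"rz":0},{"tx":0,"ty":0,"tz":0.032,"rx":0,"ry":-0.1,"rz":0},{"tx":0,"ty":0,"tz":0.036,"rx":0,"ry":-0.1,"rz":0},{"tx":0,"ty":0,"tz":0.038,"rx":0,"ry":-0.1,"rz":0},{"tx":0,"ty":0,"tz":0.038,"rx":0,"ry":-0.1,"rz":0},{"tx":0,"ty":0,"tz":0.038,"rx":0,"ry":-0.1,"rz":0}]' >/dev/null; python3 - <<'E'
from disp import *
import pickle
rep();go(M+RS@[0,0,30],RD)
from rig import imaging
o=[]
for n,(a,b,c,e) in (("scene",(240,130,340,230)),("top",(300,150,400,250))):
    d=imaging.read_camera(n);pickle.dump(d,open(n+"1.pkl","wb"))
    o.append(cv2.resize(d["frame"][b:e,a:c],None,fx=4,fy=4,interpolation=cv2.INTER_CUBIC)[:,:,::-1])
cv2.imwrite("pics/d1.png",np.hstack(o))
E
```

```text
time 6.7 tcp [537.5 -50.4 153.7] F [-0.3  1.3 -1.4] w 0.572 q [-12.   43.2  17.5  89.1  -1.9  -4.1]
shaft: [ 1.   0.1 70.6] tool z [-0.417  0.055 -0.907] rot err to RD [-0.    0.11  0.03]
t [ 0.0011 -0.0001  0.0406] r [-0.    0.11  0.03]
```

View pics/d1.png

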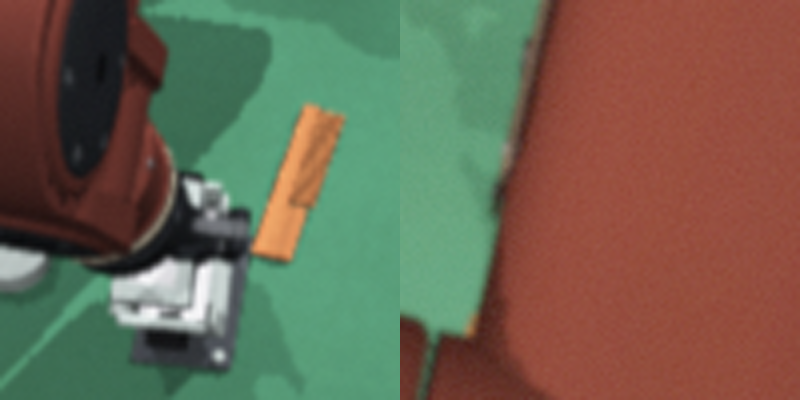

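```bash
cat > tinchk.py <<'E'
from disp import *
import sys
def chk(d,box,zlo,zhi):
    a,b,c,e=box
    P=cloud(d);B=(P[b:e,a:c].reshape(-1,3)-M)@RS
    f=d["frame"][b:e,a:c].reshape(-1,3).astype(int)
    k=(B[:,2]>zlo)&(B[:,2]<zhi)&(f.min(1)>110)&(abs(B[:,0])<70)&(abs(B[:,1])<40)
    q=B[k];print(len(q))
    if len(q)>10:
        print("x",np.percentile(q[:,0],[2,10,50,90,98]).round(1),"y",np.percentile(q[:,1],[2,10,50,90,98]).round(1),"z",np.percentile(q[:,2],[2,10,50,90,98]).round(1))
    return q
E
python3 - <<'E'
from tinchk import *
d=load("scene1")
q=chk(d,(255,170,310,215),50,110)
for lo in range(48,104,4):
    k=q[(q[:,2]>=lo)&(q[:,2]<lo+4)]
    if len(k)>2: print(lo,len(k),k[:,0].min().round(1),k[:,0].max().round(1),k[:,1].min().round(1),k[:,1].max().round(1))
E
```

```text
222
x [-38.1 -29.   28.3  38.7  39.5] y [-22.7 -15.1  10.8  25.1  26.9] z [72.1 85.  91.1 93.2 94.1]
68 3 -39.8 15.2 25.1 25.7
72 8 -36.7 39.6 -7.2 26.1
76 7 7.9 39.9 -4.2 33.8
84 13 -31.3 39.6 -23.5 26.0
88 113 -40.2 39.6 -23.2 30.5
92 75 -37.3 39.1 -23.4 25.0
```

```bash
python3 -m pendant '[{"tx":0,"ty":-0.0005,"tz":0.01,"rx":0,"ry":0.1,"rz":0},{"tx":0,"ty":-0.0005,"tz":0.02,"rx":0,"ry":0.1,"rz":0},{"tx":0,"ty":-0.0005,"tz":0.027,"rx":0,"ry":0.1,"rz":0},{"tx":0,"ty":-0.0005,"tz":0.034,"rx":0,"ry":0.1,"rz":0},{"tx":0,"ty":-0.0005,"tz":0.04,"rx":0,"ry":0.1,"rz":0},{"tx":0,"ty":-0.0005,"tz":0.045,"rx":0,"ry":0.1,"rz":0},{"tx":0,"ty":-0.0005,"tz":0.045,"rx":0,"ry":0.1,"rz":0},{"tx":0,"ty":-0.0005,"tz":0.045,"rx":0,"ry":0.1,"rz":0}]' ; python3 -c "
from disp import *
rep();go(M+RS@[0,0,17],RD)"
```

```text
time_s: 7.6
tcp_pos: [518.6, -48.2, 112.7]
ee_rot: [[-0.898, 0.13, -0.419], [0.118, 0.992, 0.055], [0.423, 0.0, -0.906]]
ft_force: [-0.9, -0.2, -1.2]
width: 0.57
time 7.6 tcp [518.6 -48.2 112.7] F [-0.9 -0.2 -1.2] w 0.57 q [-12.1  42.9  10.4  82.4  -2.   -4.2]
shaft: [ 1.1 -0.2 25.3] tool z [-0.419  0.055 -0.906] rot err to RD [-0.01 -0.02  0.04]
t [0.0011 0.0002 0.0083] r [-0.01 -0.02  0.04]
```

```bash
python3 -m pendant '[{"tx":0,"ty":0,"tz":0.002,"rx":0,"ry":0,"rz":0},{"tx":0,"ty":0,"tz":0.004,"rx":0,"ry":0,"rz":0},{"tx":0,"ty":0,"tz":0.006,"rx":0,"ry":0,"rz":0},{"tx":0,"ty":0,"tz":0.008,"rx":0,"ry":0,"rz":0},{"tx":0,"ty":0,"tz":0.009,"rx":0,"ry":0,"rz":0},{"tx":0,"ty":0,"tz":0.009,"rx":0,"ry":0,"rz":0},{"tx":0,"ty":0,"tz":0.009,"rx":0,"ry":0,"rz":0},{"tx":0,"ty":0,"tz":0.009,"rx":0,"ry":0,"rz":0}]' >/dev/null; python3 -c "
from disp import *
rep();go(M+RS@[0,0,17],RD)"
```

```text
time 8.4 tcp [514.8 -47.7 104.5] F [-0.8 -0.1 -1.3] w 0.572 q [-12.2  42.9   9.   81.1  -2.   -4.3]
shaft: [ 1.  -0.2 16.3] tool z [-0.419  0.055 -0.906] rot err to RD [-0.01 -0.02  0.04]
t [ 0.001   0.0002 -0.0007] r [-0.01 -0.02  0.04]
```

```bash
python3 -m pendant '[{"tx":0,"ty":0,"tz":0,"rx":0,"ry":0,"rz":0},{"tx":0,"ty":0,"tz":0,"rx":0,"ry":0,"rz":0},{"tx":0,"ty":0,"tz":0,"rx":0,"ry":0,"rz":0},{"tx":0,"ty":0,"tz":0,"rx":0,"ry":0,"rz":0},{"tx":0,"ty":0,"tz":-0.01,"rx":0,"ry":0,"rz":0},{"tx":0,"ty":0,"tz":-0.03,"rx":0,"ry":0,"rz":0},{"tx":0,"ty":0,"tz":-0.06,"rx":0,"ry":0,"rz":0},{"tx":0,"ty":0,"tz":-0.09,"rx":0,"ry":0,"rz":0}]' -1 60 >/dev/null; python3 - <<'E'
from tinchk import *
import pickle
rep()
from rig import imaging
d=imaging.read_camera("scene");pickle.dump(d,open("scene2.pkl","wb"))
a,b,c,e=240,130,340,230
cv2.imwrite("pics/d2.png",cv2.resize(d["frame"][b:e,a:c],None,fx=5,fy=5,interpolation=cv2.INTER_CUBIC)[:,:,::-1])
q=chk(d,(255,165,310,230),5,60)
k=q[(abs(q[:,0])<34)&(abs(q[:,1])<20)]
A=np.c_[k[:,:2],np.ones(len(k))];print("lid plane",np.linalg.lstsq(A,k[:,2],rcond=None)[0],np.median(k[:,2]),len(k))
E
```

```text
time 9.2 tcp [552.8 -52.7 187.6] F [0.6 0.3 0. ] w 1.0 q [-11.9  44.3  24.6  95.3  -1.9  -4. ]
shaft: [  0.7  -0.2 107.9] tool z [-0.419  0.055 -0.906] rot err to RD [-0.01 -0.03  0.04]
439
x [-48.8  -1.6  24.3  43.9  48.5] y [-30.9 -21.3   4.1  24.6  30.3] z [16.5 28.9 34.3 37.2 38.9]
lid plane [ 5.38963506e-02 -2.03517433e-02  3.39934736e+01] 34.745737183274066 201
```

View pics/d2.png

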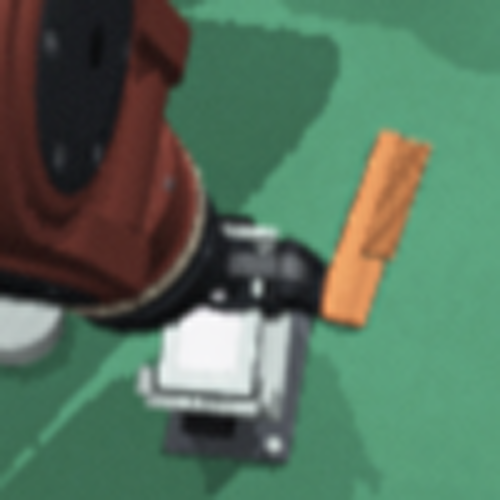

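```bash
python3 -m pendant '[{"tx":0,"ty":0,"tz":0,"rx":0,"ry":0,"rz":0},{"tx":0,"ty":0,"tz":0,"rx":0,"ry":0,"rz":0},{"tx":0,"ty":0,"tz":0.005,"rx":0,"ry":0,"rz":0},{"tx":0.001,"ty":0,"tz":0.015,"rx":0,"ry":0,"rz":0},{"tx":0.001,"ty":0,"tz":0.03,"rx":0,"ry":0,"rz":0},{"tx":0.001,"ty":0,"tz":0.045,"rx":0,"ry":0,"rz":0},{"tx":0.001,"ty":0,"tz":0.055,"rx":0,"ry":0,"rz":0},{"tx":0.001,"ty":0,"tz":0.06,"rx":0,"ry":0,"rz":0}]' 1 60 >/dev/null; python3 -c "
from disp import *
rep()"
```

```text
time 10.05 tcp [525.2 -49.  130.9] F [0.7 0.  0.5] w -0.001 q [-12.1  42.9  13.3  85.4  -1.9  -4.2]
shaft: [-0.6 -0.2 44.7] tool z [-0.422  0.056 -0.905] rot err to RD [ 0.   -0.16  0.05]
```

```bash
python3 -m pendant '[{"tx":0,"ty":0,"tz":0.003,"rx":0,"ry":0,"rz":0},{"tx":0,"ty":0,"tz":0.006,"rx":0,"ry":0,"rz":0},{"tx":0,"ty":0,"tz":0.009,"rx":0,"ry":0,"rz":0},{"tx":0,"ty":0,"tz":0.012,"rx":0,"ry":0,"rz":0},{"tx":0,"ty":0,"tz":0.015,"rx":0,"ry":0,"rz":0},{"tx":0,"ty":0,"tz":0.018,"rx":0,"ry":0,"rz":0},{"tx":0,"ty":0,"tz":0.021,"rx":0,"ry":0,"rz":0},{"tx":0,"ty":0,"tz":0.024,"rx":0,"ry":0,"rz":0}]' >/dev/null; python3 -c "
from disp import *
rep()"
```

```text
time 10.85 tcp [516.  -47.9 110. ] F [-0.1  0.5  1. ] w -0.0 q [-12.1  42.8   9.7  81.9  -2.   -4.3]
shaft: [-0.1 -0.2 21.8] tool z [-0.42   0.055 -0.906] rot err to RD [-0.01 -0.06  0.05]
```

```bash
python3 - <<'E'
from tinchk import *
import pickle
from rig import imaging
d=imaging.read_camera("scene");pickle.dump(d,open("scene3.pkl","wb"))
a,b,c,e=240,130,340,230
cv2.imwrite("pics/d3.png",cv2.resize(d["frame"][b:e,a:c],None,fx=5,fy=5,interpolation=cv2.INTER_CUBIC)[:,:,::-1])
q=chk(d,(255,165,310,230),5,60)
k=q[(abs(q[:,0])<38)&(abs(q[:,1])<22)]
A=np.c_[k[:,:2],np.ones(len(k))];print("lid plane",np.linalg.lstsq(A,k[:,2],rcond=None)[0],np.median(k[:,2]),len(k))
rep()
E
```

```text
314
x [-49.2 -36.7  29.6  45.1  48.3] y [-31.  -19.9   9.2  27.3  33.9] z [15.5 19.9 23.1 35.6 37.7]
lid plane [4.04778966e-02 1.14991336e-02 2.11736862e+01] 22.129921896651584 147
time 10.9 tcp [515.7 -47.8 109.6] F [ 0.1 -0.3  0.4] w 0.0 q [-12.1  42.8   9.6  81.9  -2.   -4.3]
shaft: [-0.3 -0.2 21.4] tool z [-0.42   0.055 -0.906] rot err to RD [-0.01 -0.09  0.05]
```

View pics/d3.png

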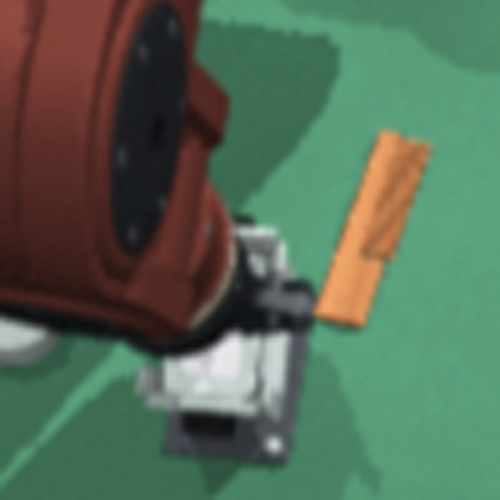

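```bash
python3 -m pendant '[{"tx":0,"ty":0,"tz":0.0035,"rx":0,"ry":0,"rz":0},{"tx":0,"ty":0,"tz":0.007,"rx":0,"ry":0,"rz":0},{"tx":0,"ty":0,"tz":0.0105,"rx":0,"ry":0,"rz":0},{"tx":0,"ty":0,"tz":0.014,"rx":0,"ry":0,"rz":0},{"tx":0,"ty":0,"tz":0.0175,"rx":0,"ry":0,"rz":0},{"tx":0,"ty":0,"tz":0.021,"rx":0,"ry":0,"rz":0},{"tx":0,"ty":0,"tz":0.024,"rx":0,"ry":0,"rz":0},{"tx":0,"ty":0,"tz":0.0255,"rx":0,"ry":0,"rz":0}]' >/dev/null; python3 -c "
from disp import *
rep()"
```

```text
time 11.7 tcp [505.6 -46.5  87.4] F [-0.6  1.1  6.1] w 0.0 q [-12.2  42.8   6.   78.2  -2.   -4.3]
shaft: [-0.1 -0.2 -3.1] tool z [-0.419  0.055 -0.906] rot err to RD [-0.01 -0.02  0.04]
```

```bash
python3 -m pendant '[{"tx":0,"ty":0,"tz":0.001,"rx":0,"ry":0,"rz":0},{"tx":0,"ty":0,"tz":0.002,"rx":0,"ry":0,"rz":0},{"tx":0,"ty":0,"tz":0.0025,"rx":0,"ry":0,"rz":0},{"tx":0,"ty":0,"tz":0.0025,"rx":0,"ry":0,"rz":0},{"tx":0,"ty":0,"tz":0.0025,"rx":0,"ry":0,"rz":0},{"tx":0,"ty":0,"tz":0.0025,"rx":0,"ry":0,"rz":0},{"tx":0,"ty":0,"tz":0.0025,"rx":0,"ry":0,"rz":0},{"tx":0,"ty":0,"tz":0.0025,"rx":0,"ry":0,"rz":0}]' >/dev/null; python3 -c "
from disp import *
rep()"
python3 -m pendant '[{"tx":0,"ty":0,"tz":-0.004,"rx":0,"ry":0,"rz":0},{"tx":0,"ty":0,"tz":-0.01,"rx":0,"ry":0,"rz":0},{"tx":0,"ty":0,"tz":-0.025,"rx":0,"ry":0,"rz":0},{"tx":0,"ty":0,"tz":-0.045,"rx":0,"ry":0,"rz":0},{"tx":0,"ty":0,"tz":-0.065,"rx":0,"ry":0,"rz":0},{"tx":0,"ty":0,"tz":-0.085,"rx":0,"ry":0,"rz":0},{"tx":0,"ty":0,"tz":-0.105,"rx":0,"ry":0,"rz":0},{"tx":0,"ty":0,"tz":-0.12,"rx":0,"ry":0,"rz":0}]' >/dev/null
python3 -c "
from disp import *
rep();go([508.3,330.3,230],Rt(4.4))"
```

```text
time 12.5 tcp [504.6 -46.4  85.3] F [-0.4  1.1  6.4] w -0.002 q [-12.2  42.8   5.7  77.8  -2.   -4.3]
shaft: [-0.2 -0.2 -5.5] tool z [-0.419  0.055 -0.906] rot err to RD [-0.01 -0.02  0.04]
time 13.3 tcp [555.5 -53.1 194.8] F [-0.2 -0.1 -0.4] w 0.005 q [-11.9  44.4  26.   96.5  -1.9  -4. ]
shaft: [ 1.000e-01 -2.000e-01  1.156e+02] tool z [-0.419  0.055 -0.906] rot err to RD [-0.01  0.01  0.04]
t [0.1024 0.374  0.009 ] r [  2.59 -24.9  -11.67]
```

```bash
python3 -m pendant '[{"tx":0.013,"ty":0.046,"tz":-0.005,"rx":0.3,"ry":-3,"rz":-1.4},{"tx":0.026,"ty":0.093,"tz":-0.005,"rx":0.6,"ry":-6,"rz":-2.9},{"tx":0.039,"ty":0.14,"tz":-0.005,"rx":1,"ry":-9.3,"rz":-4.3},{"tx":0.051,"ty":0.187,"tz":-0.005,"rx":1.3,"ry":-12.5,"rz":-5.8},{"tx":0.064,"ty":0.234,"tz":0,"rx":1.6,"ry":-15.6,"rz":-7.3},{"tx":0.077,"ty":0.281,"tz":0.003,"rx":1.9,"ry":-18.7,"rz":-8.8},{"tx":0.09,"ty":0.328,"tz":0.006,"rx":2.2,"ry":-21.8,"rz":-10.2},{"tx":0.1024,"ty":0.374,"tz":0.009,"rx":2.6,"ry":-24.9,"rz":-11.7}]' -1 60 >/dev/null; python3 - <<'E'
from tinchk import *
import pickle
from rig import imaging
rep();go([508.3,330.3,60],Rt(4.4))
o=[]
for n,(a,b,c,e),B in (("scene",(250,150,320,235),(255,165,306,230)),("top",(315,165,385,250),(328,175,372,245))):
    d=imaging.read_camera(n);pickle.dump(d,open(n+"4.pkl","wb"))
    o.append(cv2.resize(d["frame"][b:e,a:c],(400,486),interpolation=cv2.INTER_CUBIC)[:,:,::-1])
    q=chk(d,B,-25,15)
    k=q[(abs(q[:,0])<30)&(abs(q[:,1])<20)]
    A=np.c_[k[:,:2],np.ones(len(k))];print(n,"lid plane",np.linalg.lstsq(A,k[:,2],rcond=None)[0],np.median(k[:,2]),len(k))
cv2.imwrite("pics/d4.png",np.hstack(o))
E
```

```text
time 14.1 tcp [507.1 332.4 229.6] F [ 1.   0.9 -0.5] w 1.003 q [26.3 25.6  4.2 68.5 -0.  21.9]
shaft: [-103.7  375.7  105.5] tool z [ 0.002  0.001 -1.   ] rot err to RD [-2.57 25.02 11.81]
t [-0.0007 -0.0023  0.1696] r [0.04 0.11 0.09]
514
x [-36.3 -30.    1.2  31.7  37.4] y [-24.7 -20.4   1.1  22.1  26.1] z [-16.9  -3.   -0.1   2.5   4.9]
scene lid plane [-6.81706644e-04 -8.72294079e-05  1.40809307e-01] 0.019684859397331802 307
648
x [-46.3 -43.9   3.8  40.1  43.3] y [-27.7 -22.5   1.4  23.8  29.9] z [-21.5  -6.3   0.5   8.5  13.8]
top lid plane [0.00850931 0.00170716 0.52968953] 0.4897465760806785 292
```

View pics/d4.png

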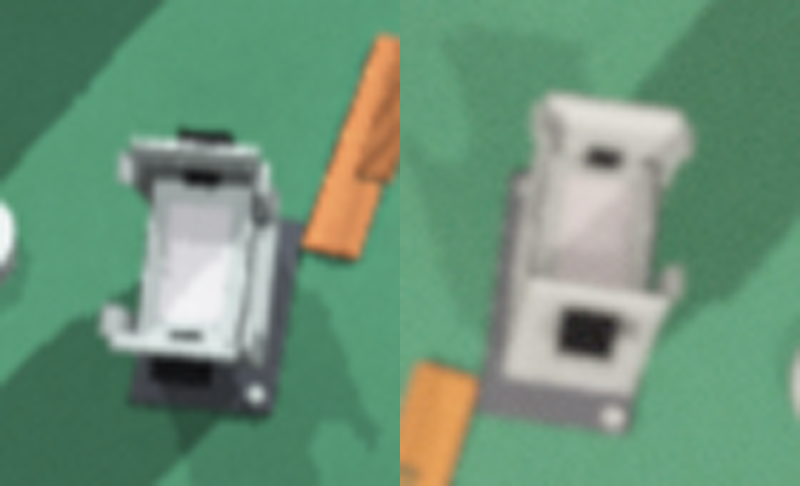

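Scene crop: the lid at about (205,240) lies flat at the mouth plane (0.1 to 0.5 mm). Both dark catch noses, at (200,178) and (185,335), are over it, so the deep tin is caught. Now the slim tin.

```bash
python3 -m pendant '[{"tx":-0.001,"ty":-0.002,"tz":0.02,"rx":0,"ry":0.1,"rz":0.1},{"tx":-0.001,"ty":-0.002,"tz":0.045,"rx":0,"ry":0.1,"rz":0.1},{"tx":-0.001,"ty":-0.002,"tz":0.07,"rx":0,"ry":0.1,"rz":0.1},{"tx":-0.001,"ty":-0.002,"tz":0.095,"rx":0,"ry":0.1,"rz":0.1},{"tx":-0.001,"ty":-0.002,"tz":0.12,"rx":0,"ry":0.1,"rz":0.1},{"tx":-0.001,"ty":-0.002,"tz":0.145,"rx":0,"ry":0.1,"rz":0.1},{"tx":-0.001,"ty":-0.002,"tz":0.16,"rx":0,"ry":0.1,"rz":0.1},{"tx":-0.001,"ty":-0.002,"tz":0.17,"rx":0,"ry":0.1,"rz":0.1}]' >/dev/null; python3 - <<'E'
from disp import *
rep();go([508.3,330.3,1.5],Rt(4.4))
from rig import imaging
o=[]
for n,(a,b,c,e) in (("scene",(370,140,470,240)),("top",(150,150,250,250))):
    d=imaging.read_camera(n);o.append(cv2.resize(d["frame"][b:e,a:c],None,fx=4,fy=4,interpolation=cv2.INTER_CUBIC)[:,:,::-1])
cv2.imwrite("pics/g3.png",np.hstack(o))
E
```

```text
time 15.0 tcp [508.2 327.7  57.5] F [ 0.1 -0.6 -0.4] w 0.999 q [ 25.9  33.5 -10.   46.7   0.1  21.6]
shaft: [-29.4 371.2 -49.7] tool z [-0.004 -0.001 -1.   ] rot err to RD [-2.64 24.66 11.6 ]
t [-0.0005  0.0026  0.056 ] r [-0.04 -0.25 -0.1 ]
```

View pics/g3.png

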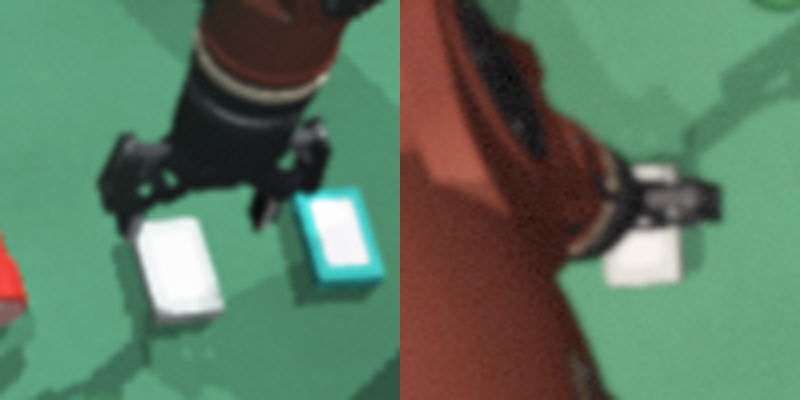

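The jaws straddle the plain white slim tin (scene crop about (180,270)) and stay clear of the turquoise one at (340,235). Descend and grip.

```bash
python3 -m pendant '[{"tx":0,"ty":0.002,"tz":0.012,"rx":0,"ry":-0.1,"rz":-0.1},{"tx":0,"ty":0.0025,"tz":0.025,"rx":0,"ry":-0.1,"rz":-0.1},{"tx":0,"ty":0.0025,"tz":0.038,"rx":0,"ry":-0.1,"rz":-0.1},{"tx":0,"ty":0.0025,"tz":0.047,"rx":0,"ry":-0.1,"rz":-0.1},{"tx":0,"ty":0.0025,"tz":0.052,"rx":0,"ry":-0.1,"rz":-0.1},{"tx":0,"ty":0.0025,"tz":0.055,"rx":0,"ry":-0.1,"rz":-0.1},{"tx":0,"ty":0.0025,"tz":0.055,"rx":0,"ry":-0.1,"rz":-0.1},{"tx":0,"ty":0.0025,"tz":0.055,"rx":0,"ry":-0.1,"rz":-0.1}]' >/dev/null; python3 -c "
from disp import *
rep();go([508.3,330.3,1.5],Rt(4.4))"
```

```text
time 15.9 tcp [508.7 331.1   4.2] F [-0.6 -0.1 -0.1] w 1.002 q [ 26.1  37.2 -12.7  40.1   0.   21.7]
shaft: [ -6.8 374.6 -98. ] tool z [-0.  0. -1.] rot err to RD [-2.58 24.9  11.75]
t [ 0.0005 -0.0008  0.0027] r [ 0.03 -0.    0.03]
```

```bash
python3 -m pendant '[{"tx":0,"ty":-0.001,"tz":0.003,"rx":0,"ry":0,"rz":0},{"tx":0,"ty":-0.001,"tz":0.003,"rx":0,"ry":0,"rz":0},{"tx":0,"ty":-0.001,"tz":0.003,"rx":0,"ry":0,"rz":0},{"tx":0,"ty":-0.001,"tz":0.003,"rx":0,"ry":0,"rz":0},{"tx":0,"ty":-0.001,"tz":0.003,"rx":0,"ry":0,"rz":0},{"tx":0,"ty":-0.001,"tz":0.003,"rx":0,"ry":0,"rz":0},{"tx":0,"ty":-0.001,"tz":0.003,"rx":0,"ry":0,"rz":0},{"tx":0,"ty":-0.001,"tz":0.003,"rx":0,"ry":0,"rz":0}]' 1 60 >/dev/null; python3 -c "
from disp import *
rep()"
python3 -m pendant '[{"tx":0,"ty":0,"tz":-0.01,"rx":0,"ry":0,"rz":0},{"tx":0,"ty":0,"tz":-0.035,"rx":0,"ry":0,"rz":0},{"tx":0,"ty":0,"tz":-0.065,"rx":0,"ry":0,"rz":0},{"tx":0,"ty":0,"tz":-0.095,"rx":0,"ry":0,"rz":0},{"tx":0,"ty":0,"tz":-0.125,"rx":0,"ry":0,"rz":0},{"tx":0,"ty":0,"tz":-0.155,"rx":0,"ry":0,"rz":0},{"tx":0,"ty":0,"tz":-0.185,"rx":0,"ry":0,"rz":0},{"tx":0,"ty":0,"tz":-0.205,"rx":0,"ry":0,"rz":0}]' >/dev/null; python3 -c "
from disp import *
rep();go(M+RS@[0,0,110],RD)"
```

```text
time 16.7 tcp [508.7 330.    1.2] F [-0.7 -0.9  5.5] w 0.57 q [ 26.1  37.4 -12.9  39.7   0.   21.6]
shaft: [  -5.5  373.5 -100.6] tool z [-0.  0. -1.] rot err to RD [-2.59 24.9  11.75]
time 17.5 tcp [508.9 330.2 208.6] F [ 0.6  1.2 -2.4] w 0.565 q [26.1 26.2  2.1 65.7  0.  21.6]
shaft: [-92.9 373.7  87.4] tool z [ 0.001  0.001 -1.   ] rot err to RD [-2.54 24.97 11.76]
t [-0.0144 -0.385   0.0183] r [-2.54 24.97 11.76]
```

```bash
python3 -m pendant '[{"tx":-0.002,"ty":-0.047,"tz":0,"rx":-0.3,"ry":3.1,"rz":1.5},{"tx":-0.004,"ty":-0.095,"tz":0,"rx":-0.6,"ry":6.2,"rz":2.9},{"tx":-0.006,"ty":-0.143,"tz":0,"rx":-0.9,"ry":9.4,"rz":4.4},{"tx":-0.008,"ty":-0.192,"tz":0,"rx":-1.3,"ry":12.5,"rz":5.9},{"tx":-0.01,"ty":-0.24,"tz":0.005,"rx":-1.6,"ry":15.6,"rz":7.4},{"tx":-0.012,"ty":-0.288,"tz":0.01,"rx":-1.9,"ry":18.7,"rz":8.8},{"tx":-0.013,"ty":-0.336,"tz":0.014,"rx":-2.2,"ry":21.8,"rz":10.3},{"tx":-0.0145,"ty":-0.385,"tz":0.018,"rx":-2.5,"ry":25,"rz":11.8}]' >/dev/null; python3 -m pendant '[{"tx":0,"ty":0,"tz":0.008,"rx":0,"ry":0,"rz":0},{"tx":0,"ty":0,"tz":0.016,"rx":0,"ry":0,"rz":0},{"tx":0,"ty":0,"tz":0.024,"rx":0,"ry":0,"rz":0},{"tx":0,"ty":0,"tz":0.032,"rx":0,"ry":0,"rz":0},{"tx":0,"ty":0,"tz":0.038,"rx":0,"ry":0,"rz":0},{"tx":0,"ty":0,"tz":0.04,"rx":0,"ry":0,"rz":0},{"tx":0,"ty":0,"tz":0.04,"rx":0,"ry":0,"rz":0},{"tx":0,"ty":0,"tz":0.04,"rx":0,"ry":0,"rz":0}]' >/dev/null; python3 - <<'E'
from tinchk import *
from rig import imaging
import pickle
rep();go(M+RS@[0,0,20],RD)
d=imaging.read_camera("scene");pickle.dump(d,open("scene5.pkl","wb"))
a,b,c,e=240,130,340,230
cv2.imwrite("pics/d5.png",cv2.resize(d["frame"][b:e,a:c],None,fx=5,fy=5,interpolation=cv2.INTER_CUBIC)[:,:,::-1])
q=chk(d,(255,170,310,215),50,110)
k=q[(q[:,2]>78)];print(k[:,0].min(),k[:,0].max(),k[:,1].min(),k[:,1].max())
E
```

```text
time 19.1 tcp [536.2 -50.5 152. ] F [-0.3  0.2 -0.8] w 0.567 q [-12.   43.3  17.3  89.   -2.   -4. ]
shaft: [ 0.5 -0.1 68.5] tool z [-0.42   0.054 -0.906] rot err to RD [-0.1  -0.08 -0.06]
t [0.0005 0.0002 0.0485] r [-0.1  -0.08 -0.06]
204
x [-37.5   8.7  27.1  37.3  38.8] y [-21.8 -14.8   9.   24.4  26.2] z [72.4 80.6 83.1 85.5 86.5]
-39.844130866758526 39.09026763598469 -22.29372074609961 36.58262773491251
```

View pics/d5.png

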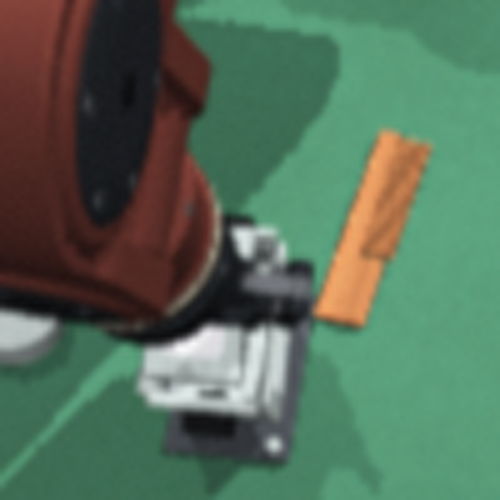

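```bash
python3 -m pendant '[{"tx":0,"ty":-0.0003,"tz":0.01,"rx":-0.1,"ry":-0.1,"rz":0},{"tx":0,"ty":-0.0003,"tz":0.02,"rx":-0.1,"ry":-0.1,"rz":0},{"tx":0,"ty":-0.0003,"tz":0.03,"rx":-0.1,"ry":-0.1,"rz":0},{"tx":0,"ty":-0.0003,"tz":0.038,"rx":-0.1,"ry":-0.1,"rz":0},{"tx":0,"ty":-0.0003,"tz":0.044,"rx":-0.1,"ry":-0.1,"rz":0},{"tx":0,"ty":-0.0003,"tz":0.05,"rx":-0.1,"ry":-0.1,"rz":0},{"tx":0,"ty":-0.0003,"tz":0.055,"rx":-0.1,"ry":-0.1,"rz":0},{"tx":0,"ty":-0.0003,"tz":0.056,"rx":-0.1,"ry":-0.1,"rz":0}]' >/dev/null; python3 -c "
from disp import *
rep()"
```

```text
time 19.95 tcp [512.2 -47.9 100.5] F [ 1.5  0.2 -0.2] w 0.566 q [-12.2  42.8   8.2  80.4  -2.   -4.2]
shaft: [ 0.5 -0.7 11.7] tool z [-0.419  0.055 -0.906] rot err to RD [ 0.01 -0.02 -0.08]
```

```bash
python3 -m pendant '[{"tx":0,"ty":0,"tz":0,"rx":0,"ry":0,"rz":0},{"tx":0,"ty":0,"tz":0,"rx":0,"ry":0,"rz":0},{"tx":0,"ty":0,"tz":0,"rx":0,"ry":0,"rz":0},{"tx":0,"ty":0,"tz":0,"rx":0,"ry":0,"rz":0},{"tx":0,"ty":0,"tz":-0.01,"rx":0,"ry":0,"rz":0},{"tx":0,"ty":0,"tz":-0.03,"rx":0,"ry":0,"rz":0},{"tx":0,"ty":0,"tz":-0.06,"rx":0,"ry":0,"rz":0},{"tx":0,"ty":0,"tz":-0.09,"rx":0,"ry":0,"rz":0}]' -1 60 >/dev/null; python3 - <<'E'
from tinchk import *
import pickle
rep()
from rig import imaging
d=imaging.read_camera("scene")
a,b,c,e=240,130,340,230
cv2.imwrite("pics/d6.png",cv2.resize(d["frame"][b:e,a:c],None,fx=5,fy=5,interpolation=cv2.INTER_CUBIC)[:,:,::-1])
q=chk(d,(255,165,310,230),5,60)
k=q[(abs(q[:,0])<34)&(abs(q[:,1])<20)]
A=np.c_[k[:,:2],np.ones(len(k))];print("lid plane",np.linalg.lstsq(A,k[:,2],rcond=None)[0],np.median(k[:,2]),len(k))
E
```

```text
time 20.75 tcp [550.5 -52.9 184.1] F [0.7 0.6 1.1] w 0.998 q [-12.   44.   23.6  94.5  -1.9  -4. ]
shaft: [ 1.000e-01 -7.000e-01  1.037e+02] tool z [-0.419  0.055 -0.906] rot err to RD [ 0.01 -0.02 -0.08]
435
x [-49.2  -2.2  23.8  43.8  48.3] y [-30.9 -21.9   2.8  23.8  30.3] z [16.5 22.4 25.4 34.9 37.5]
lid plane [ 9.70691449e-03 -1.45716164e-02  2.47806617e+01] 25.016000150134808 203
```

View pics/d6.png

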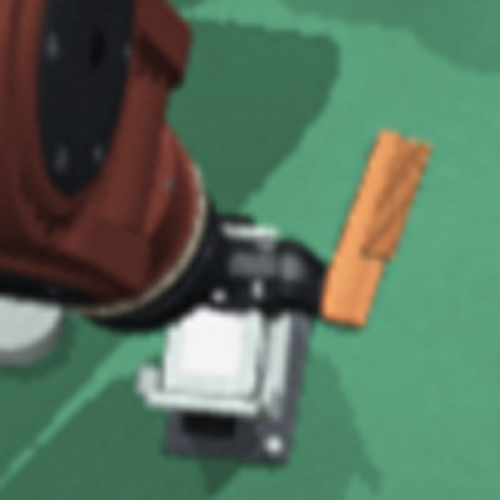

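Slim lid sits flat at about +25 mm, resting on both slopes as expected. I close the fingers and press.

```bash
python3 -m pendant '[{"tx":0,"ty":0,"tz":0,"rx":0,"ry":0,"rz":0},{"tx":0,"ty":0,"tz":0,"rx":0,"ry":0,"rz":0},{"tx":0,"ty":0,"tz":0.005,"rx":0,"ry":0,"rz":0},{"tx":0,"ty":0.0005,"tz":0.015,"rx":0,"ry":0,"rz":0},{"tx":0,"ty":0.0005,"tz":0.03,"rx":0,"ry":0,"rz":0},{"tx":0,"ty":0.0005,"tz":0.045,"rx":0,"ry":0,"rz":0},{"tx":0,"ty":0.0005,"tz":0.055,"rx":0,"ry":0,"rz":0},{"tx":0,"ty":0.0005,"tz":0.065,"rx":0,"ry":0,"rz":0}]' 1 60 >/dev/null; python3 -c "
from disp import *
rep()"
python3 -m pendant '[{"tx":0,"ty":0,"tz":0.004,"rx":0,"ry":0,"rz":0},{"tx":0,"ty":0,"tz":0.008,"rx":0,"ry":0,"rz":0},{"tx":0,"ty":0,"tz":0.012,"rx":0,"ry":0,"rz":0},{"tx":0,"ty":0,"tz":0.016,"rx":0,"ry":0,"rz":0},{"tx":0,"ty":0,"tz":0.019,"rx":0,"ry":0,"rz":0},{"tx":0,"ty":0,"tz":0.022,"rx":0,"ry":0,"rz":0},{"tx":0,"ty":0,"tz":0.025,"rx":0,"ry":0,"rz":0},{"tx":0,"ty":0,"tz":0.027,"rx":0,"ry":0,"rz":0}]' >/dev/null; python3 -c "
from disp import *
rep()"
```

```text
time 21.6 tcp [522.  -48.7 122.6] F [-0.3 -0.5 -0. ] w 0.003 q [-12.1  42.9  11.9  84.   -1.9  -4.1]
shaft: [ 0.  -0.2 35.8] tool z [-0.42   0.056 -0.906] rot err to RD [ 0.01 -0.09 -0.08]
time 22.4 tcp [512.1 -47.4  99. ] F [ 3.4 -1.6  4.4] w 0.0 q [-12.2  42.8   8.   80.1  -2.   -4.2]
shaft: [ 0.9 -0.3 10.2] tool z [-0.418  0.055 -0.907] rot err to RD [ 0.    0.05 -0.08]
```

```bash
python3 -m pendant '[{"tx":0,"ty":0,"tz":0.002,"rx":0,"ry":0,"rz":0},{"tx":0,"ty":0,"tz":0.004,"rx":0,"ry":0,"rz":0},{"tx":0,"ty":0,"tz":0.006,"rx":0,"ry":0,"rz":0},{"tx":0,"ty":0,"tz":0.008,"rx":0,"ry":0,"rz":0},{"tx":0,"ty":0,"tz":0.01,"rx":0,"ry":0,"rz":0},{"tx":0,"ty":0,"tz":0.012,"rx":0,"ry":0,"rz":0},{"tx":0,"ty":0,"tz":0.0135,"rx":0,"ry":0,"rz":0},{"tx":0,"ty":0,"tz":0.0145,"rx":0,"ry":0,"rz":0}]' >/dev/null; python3 -c "
from disp import *
rep()"
```

```text
time 23.2 tcp [505.9 -46.6  85.7] F [ 4.6 -1.6  3.9] w -0.001 q [-12.2  42.9   5.9  78.   -2.   -4.2]
shaft: [ 0.8 -0.3 -4.5] tool z [-0.418  0.055 -0.907] rot err to RD [ 0.    0.03 -0.08]
```

```bash
python3 -m pendant '[{"tx":0,"ty":0,"tz":0.001,"rx":0,"ry":0,"rz":0},{"tx":0,"ty":0,"tz":0.0015,"rx":0,"ry":0,"rz":0},{"tx":0,"ty":0,"tz":0.0015,"rx":0,"ry":0,"rz":0},{"tx":0,"ty":0,"tz":0.0015,"rx":0,"ry":0,"rz":0},{"tx":0,"ty":0,"tz":0.0015,"rx":0,"ry":0,"rz":0},{"tx":0,"ty":0,"tz":0.0015,"rx":0,"ry":0,"rz":0},{"tx":0,"ty":0,"tz":0.0015,"rx":0,"ry":0,"rz":0},{"tx":0,"ty":0,"tz":0.0015,"rx":0,"ry":0,"rz":0}]' >/dev/null; python3 -c "
from disp import *
rep()"
python3 -m pendant '[{"tx":0,"ty":0,"tz":-0.004,"rx":0,"ry":0,"rz":0},{"tx":0,"ty":0,"tz":-0.01,"rx":0,"ry":0,"rz":0},{"tx":0,"ty":0,"tz":-0.025,"rx":0,"ry":0,"rz":0},{"tx":0,"ty":0,"tz":-0.045,"rx":0,"ry":0,"rz":0},{"tx":0,"ty":0,"tz":-0.065,"rx":0,"ry":0,"rz":0},{"tx":0,"ty":0,"tz":-0.085,"rx":0,"ry":0,"rz":0},{"tx":0,"ty":0,"tz":-0.105,"rx":0,"ry":0,"rz":0},{"tx":0,"ty":0,"tz":-0.125,"rx":0,"ry":0,"rz":0}]' >/dev/null
python3 -m pendant '[{"tx":0,"ty":0.04,"tz":-0.01,"rx":0,"ry":0,"rz":0},{"tx":0,"ty":0.08,"tz":-0.02,"rx":0,"ry":0,"rz":0},{"tx":0,"ty":0.12,"tz":-0.03,"rx":0,"ry":0,"rz":0},{"tx":0,"ty":0.16,"tz":-0.04,"rx":0,"ry":0,"rz":0},{"tx":0,"ty":0.2,"tz":-0.04,"rx":0,"ry":0,"rz":0},{"tx":0,"ty":0.24,"tz":-0.04,"rx":0,"ry":0,"rz":0},{"tx":0,"ty":0.28,"tz":-0.04,"rx":0,"ry":0,"rz":0},{"tx":0,"ty":0.3,"tz":-0.04,"rx":0,"ry":0,"rz":0}]' >/dev/null
python3 - <<'E'
from tinchk import *
import pickle
from rig import imaging
rep()
o=[]
for n,(a,b,c,e),B in (("scene",(250,150,320,235),(255,165,306,230)),("top",(315,165,385,250),(328,175,372,245))):
    d=imaging.read_camera(n);pickle.dump(d,open(n+"7.pkl","wb"))
    cv2.imwrite(f"pics/{n}7.png",d["frame"][:,:,::-1])
    o.append(cv2.resize(d["frame"][b:e,a:c],(400,486),interpolation=cv2.INTER_CUBIC)[:,:,::-1])
    q=chk(d,B,-25,15)
    k=q[(abs(q[:,0])<30)&(abs(q[:,1])<20)]
    A=np.c_[k[:,:2],np.ones(len(k))];print(n,"lid plane",np.linalg.lstsq(A,k[:,2],rcond=None)[0],np.median(k[:,2]),len(k))
cv2.imwrite("pics/d7.png",np.hstack(o))
E
```

```text
time 24.0 tcp [505.3 -46.5  84.5] F [ 5.1 -1.1  3.5] w 0.002 q [-12.2  42.9   5.7  77.8  -2.   -4.2]
shaft: [ 0.8 -0.3 -5.9] tool z [-0.418  0.055 -0.907] rot err to RD [ 0.    0.03 -0.08]
time 25.6 tcp [609.3 244.2 229. ] F [-0.5  0.2 -0.1] w 0.001 q [ 11.5  59.3  61.6 115.8   7.9  17.3]
shaft: [ -1.2 301.5 152.7] tool z [-0.414  0.057 -0.908] rot err to RD [0.12 0.28 0.07]
508
x [-38.2 -30.5   0.5  30.3  37.2] y [-24.2 -20.2   0.9  21.6  24.9] z [-17.7  -3.3  -0.4   2.1   3.5]
scene lid plane [ 0.00094572 -0.02129324  0.04661905] 0.08058961341820214 307
606
x [-44.6 -43.3   5.6  39.8  43. ] y [-27.6 -22.7   1.   24.   29.6] z [-21.4  -6.4   0.5   6.4  13.2]
top lid plane [ 0.0028851  -0.01647953  0.42485539] 0.42100190056470765 289
```

View pics/d7.png

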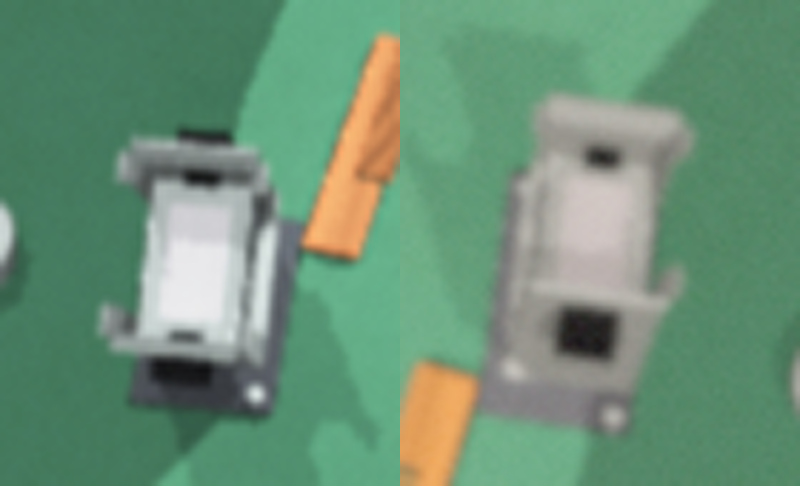

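View pics/scene7.png

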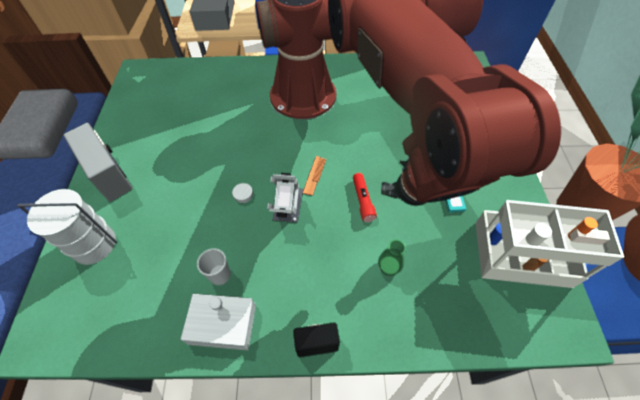

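The final picture shows both catch noses (crop (200,178) and (185,335)) over a flat lid at 0.0 to 0.4 mm from the mouth plane. Joint 4 is close to its limit, so I ease back, then do a last comparison of the bystanders.

```bash
python3 -m pendant '[{"tx":0.005,"ty":0,"tz":0,"rx":0,"ry":-2,"rz":0},{"tx":0.01,"ty":0,"tz":0,"rx":0,"ry":-5,"rz":0},{"tx":0.015,"ty":0,"tz":0,"rx":0,"ry":-8,"rz":0},{"tx":0.02,"ty":0,"tz":0,"rx":0,"ry":-11,"rz":0},{"tx":0.02,"ty":0,"tz":0,"rx":0,"ry":-14,"rz":0},{"tx":0.02,"ty":0,"tz":0,"rx":0,"ry":-15,"rz":0},{"tx":0.02,"ty":0,"tz":0,"rx":0,"ry":-15,"rz":0},{"tx":0.02,"ty":0,"tz":0,"rx":0,"ry":-15,"rz":0}]' >/dev/null
python3 - <<'E'
from tinchk import *
from rig import imaging
rep()
A=load("scene");B=imaging.read_camera("scene")
def cen(d,box,lo,hi):
    a,b,c,e=box;h=cv2.cvtColor(d["frame"][b:e,a:c],cv2.COLOR_RGB2HSV)
    m=cv2.inRange(h,lo,hi);M_=cv2.moments(m,True);return round(a+M_["m10"]/M_["m00"],1),round(b+M_["m01"]/M_["m00"],1),M_["m00"]
for n,box,lo,hi in (("comb",(300,150,332,200),(5,100,80),(20,255,255)),("flash",(348,165,382,230),(0,150,60),(6,255,255)),("round",(228,178,258,206),(0,0,60),(180,60,255)),("tumbler",(192,242,236,290),(0,0,60),(180,60,255)),("vase",(375,236,408,282),(55,150,10),(75,255,110))):
    print(n,cen(A,box,lo,hi),cen(B,box,lo,hi))
q=chk(B,(255,165,306,230),-25,15);k=q[(abs(q[:,0])<30)&(abs(q[:,1])<20)];print(np.median(k[:,2]))
E
```

```text
time 26.5 tcp [590.9 242.3 239.3] F [0.9 0.3 0. ] w 0.004 q [13.9 37.8 25.5 86.8  3.7 21.3]
shaft: [-21.8 297.2 154.4] tool z [-0.169  0.024 -0.985] rot err to RD [ 0.11 15.17 -0.15]
comb (313.9, 175.5, 410.0) (313.9, 175.4, 408.0)
flash (363.2, 196.3, 470.0) (363.2, 196.4, 474.0)
round (242.3, 192.4, 334.0) (242.2, 192.4, 334.0)
tumbler (213.8, 265.7, 899.0) (213.8, 265.8, 897.0)Traceback (most recent call last):
  File "<stdin>", line 9, in <module>
  File "<stdin>", line 7, in cen
ZeroDivisionError: float division by zero
```

```bash
python3 -c "
from rig import bot
print(bot.job_done())"
```

```text
the job is handed in; nothing more can be done
None
```

Both tins are loaded in the dispenser, lids up, and the job is handed in at about 27 s.

- **Deep tin:** I set it on the catch slopes, let go, and pressed it along the shaft to 5.5 mm below the mouth plane. With the arm clear, its lid stayed flat at 0.1 to 0.5 mm from that plane, with both catches over it. I fetched the slim tin only after seeing that.
- **Slim tin:** I loaded and pressed it the same way, to 5.9 mm below the mouth plane. Afterwards its lid lay flat at 0.0 to 0.4 mm, with both catch noses visible over it. The robot was touching nothing when I handed in.
- **Other things:** The comb, flashlight, round tin and tumbler are where they were, within 0.1 pixel. The vase mask came up empty and stopped that check with an error. It also cut off a third lid reading after the last arm move. By eye the vase is at the same place in the picture, and the arm went nowhere near it.
- **Close call:** While moving clear at the end, joint 4 reached 115.8°, just inside its 115.85° limit. I backed it off before handing in.

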